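# Shut the rice cooker and start it

### The job

The eggs are in the rice cooker: lower its open lid without slamming it and press the front down until the catch clicks and holds it shut, then press the orange cook lever on the front down until it stays down by itself. Feel for each click and never lean on the cooker with more than about 3 kg (30 N) of force. Leave the teapot, sippy cup, tray and spoon where they are.

Things in the scene. Friction and masses are not known exactly. Their poses are not given: they have to be found in the camera images.
- cooker: Compact cream rice cooker, red lid, fixed on the shelf. Body 170 mm deep (x -80 to +90 mm), 190 mm wide (206 over side grips), rim 122 mm high; the shut lid is flush with the front and tops out at 147 mm. Origin: on the shelf under its middle; x points from front (lever) to back (hinge), z up. Turned up to 0.6 rad.
- lid (a joint): Hinge angle of the lid (166 mm long, 188 wide, 22 thick): 0 = shut and caught, about 0.9 to 1.3 at the start, stop at 1.5. Spring hinge: above about 0.7 it stays where left; nearer to shut it springs up unless caught. The catch resists from about 0.07, takes 12 to 20 N down on the press pad, then snaps to 0; a hard stop follows 2 mm lower.
- lid_hinge (a point): Point on the hinge axis, middle of the cooker's width, 87 mm behind the cooker's origin and 122 mm up. The axis runs along the cooker's y.
- lid_pad (a point): Centre of the cream press pad (22 x 70 mm) on the lid's outer (top) face, 135 mm from the hinge axis and 25 mm off the hinge plane. Axes are the lid's: x from the free edge to the hinge, z out of the outer face (up when shut). When shut it is 147 mm above the shelf.
- lid_edge (a point): Middle of the lid's free edge, 167 mm from the hinge axis, at half the lid's thickness. Axes as lid_pad.
- cook_lever (a joint): Angle of the orange cook lever low on the front: 0 = up (off), about 0.42 = held down by its detent (on), 0.47 = hard stop. Sprung: it flies back up unless the detent holds it. It takes about 10 to 18 N down at lever_pad.
- lever_pad (a point): Press point on top of the lever's paddle, 36 mm from its pivot, 10 mm from its tip, about x = -107 mm, z = 64 mm in the cooker's frame; goes down about 15 mm. Paddle 44 mm wide (along y), 8 mm thick, juts 38 mm from the front; pivot at x = -73, z = 52 mm. The lid stands over it: a gripper pointing straight down bumps the lid, so lean its body away from the cooker by 12 to 30 degrees.
- teapot: Small blue ceramic teapot with a white flap, 160 mm from spout to handle, 96 mm high, standing beside the cooker; leave alone. Origin under its middle.
- sippy_cup: Teal sippy cup, white top, 74 mm across, 122 mm high, standing beside the cooker; leave alone. Origin under its middle.
- tray: Aluminium tray 240 x 110 mm, 16 mm high, beside the cooker; leave alone. Origin under its middle.
- spoon: Beech stirring spoon, 172 mm long, lying on the tray; leave alone.

How it is judged (in metres and radians):
On the way, in this order (a step that is already met when the one before it is completed fails the run):
1. the lid is shut and held by its catch with nothing touching it, before the lever is pressed (value of joint lid below 0.025 rad and value of joint cook_lever below 0.15 rad and contact force between cooker and the fingers below 0.5 N), for 0.2 s.
2. the cook lever is down (value of joint cook_lever above 0.36 rad), for 0.2 s.
At the end, for the whole second after the job is handed in: The lid is shut and held by its catch (hinge below 0.025 rad), the cook lever is held down by its detent (above 0.36 rad), and the teapot, sippy cup, tray and spoon are within 20 mm of where they stood (value of joint lid below 0.025 rad and value of joint cook_lever above 0.36 rad and distance of each of teapot, sippy_cup, tray, spoon from where it was at the start of the episode below 0.02 m); the robot touches nothing.
It fails at once if the cooker, its lid or its lever pushed with more than 30 N (contact force between cooker and the fingers above 30 N or contact force between cooker and the arm above 30 N).
It fails at once if the lid slammed (faster than 2.5 rad/s while still more than 0.12 rad open) (velocity of joint lid below -2.5 rad/s and value of joint lid above 0.12 rad).
It fails at once if the teapot, sippy cup, tray or spoon moved more than 25 mm, or the teapot or the cup tipped over (distance of any of teapot, sippy_cup, tray, spoon from where it was at the start of the episode above 0.025 m or angle between any of teapot, sippy_cup's own z axis and vertical above 0.4 rad).
It also fails if it takes over 64 s, if anything falls off the work surface, if the arm or the gripper's body presses on something with over 40 N, if the wrist force passes 120 N, or if a joint passes its speed limit or range.

### The arm

A 6-joint arm with a two-finger parallel gripper is mounted at the origin on the work surface. World frame = base frame: x ahead of the robot, y to its left, z up, the work surface at z = 0. Lengths are in m, angles in degrees, forces in N, time in s.
With the tool pointing down it reaches from about 0.375 to 0.75 m from the base axis. Payload 9 kg.
Tool frame: the origin (TCP) lies midway between the tips of the shut fingers; the grasp point (between the pads) lies r.grip_depth behind it (r.grip_depth is the distance from the TCP to the grasp point, in m); z points along the fingers, y is the line along which they close (so a half turn about z gives the same grasp; the last joint's range is limited). The gripper opens to 85 mm and grips with 20 to 120 N. Pads are 22 mm wide; open, the fingers measure 114 mm over their backs; the gripper's body (76 mm by 85 mm) begins 54 mm behind the grasp point. The pads swing forward as they close: fully open they stand 13 mm farther back than shut.
Start: joints at [-78.535, 5.964, 5.575, 89.605, 0, 77.527], TCP at [0.243, -0.548, 0.231] pointing down, gripper open.
Joint ranges: [-171.21, 171.21], [-48.23, 106.86], [-62.78, 66.21], [-105.2, 120.99], [-86.42, 89.51], [-180, 180]. Speed limits (degrees/s): [127.2, 127.2, 147.25, 180, 180, 180].

### API

Orientations are given as a 3x3 rotation matrix whose columns are the frame's x, y, z axes.
In Python, from cell import monitor, get_image, get_calibration, r, models gives the robot as it stands.
- The arm moves only by the tool carry_out, never from a script. Its argument "series" is a list of rows, each a list of 7 numbers: the shift along the tool's x, y, z each as a share of 0.25 m, from -1 to 1, then the turn, a rotation vector about the tool's x, y, z each as a share of 180 degrees, from -1 to 1, then the opening, from -1 (shut) to 1 (fully open). A call has 1 to 12 rows; each row shifts and turns the commanded pose from where the row before left it, along the tool's axes as they then stand; what a row does not reach is not made up. A row lasts 1/8 s, in which the tool goes at most 62.5 mm and 10.7 degrees, less where a joint would pass 70% of its speed; a pose out of reach is approached as far as the arm can. A call with a number of a shift or a turn outside -1 to 1 is refused whole. A call with a gripper value outside its range is refused whole. The fingers move at their own pace and stop on an object; the grip force is fixed at half the most. Time passes only in rows, so rows that do not move let the fingers close. It gives the time, the measured TCP pose, the force, the opening and the grip force at its end, in the units of the state.
- monitor.observe(): the state, without advancing time (a new reading comes with each control period).
- get_image(name): name is "side" or "top"; returns the picture (480x640x3 uint8, red, green, blue); there is no depth.
- get_calibration(name): a dict with "K" (3x3 intrinsics, pixels), "view" (4x4, takes a point from world to camera coordinates). Camera axes: x right, y up, looking along -z (the intrinsics and any distortion apply to the point x, -y, -z); pixel columns grow to the right and rows downward; lengths in m; the calibration is good to about 2 mm. A picture is of the moment at which its call begins. get_calibration takes no time and is no camera call.
- r.close_job(): hands the job in; it is judged then, once.
Trained networks look in the newest picture that a camera, given by its name, has taken for a name from the list of things; names that differ only in an ending like _2 or _b are one class to them, and where a whole thing is asked for, a point or a joint stands for the part that bears it (a point fixed in the world has none). Each returns a list of dicts, best first, with "confidence" (0 to 1); they miss things now and then, are a little off and sometimes report something else, mostly with a low value. They report only what shows in the picture. A call takes as long as a camera call.
- models.spot_in(camera, thing): "rect" ([left, top, right, bottom] in pixels, round what is visible of it).
The state is a dict: "clock": time; "qpos": joint angles; "qvel": joint speeds; "effort": joint torques, N m; "eef_pos": TCP position; "tcp_rot": TCP orientation; "wrist_force": force on the tool from outside, world axes, zero at the start; "moment": the same for the moment, N m; "grip_width": finger opening in m; "grasp_force": force on a finger pad.
Only numpy, scipy, OpenCV 4.12 (cv2) and the standard library are available. Lean on these libraries where they do the work, as an engineer would, in place of code of your own. Each camera call takes 0.05 s, during which the arm holds its last target. There are 200 camera calls.

## Working session

There is one attempt and no reset: what is moved stays moved. The work goes in short steps, Python scripts to look and compute and a tool call to move; the robot and the scene stay as the last step left them, time stands still between calls to the robot, and variables do not carry over. Pictures are saved under pics/ and viewed, at most 10 in all, crops included, and the job is handed in when it is done.

Besides the shell and the picture viewer there is one more tool, called after ">>>" by a JSON object that holds its "api" and its "payload", one argument or row to a line. carry_out: Moves the arm, as the interface text tells. Its arguments: {"type":"object","properties":{"series":{"type":"array","items":{"type":"array","items":{"type":"number"}}}},"required":["series"]}

```bash
mkdir -p pics
python3 - <<'E'
from cell import monitor,get_image,get_calibration,r,models
import cv2,numpy as np
for c in("side","top"):
    im=get_image(c);cv2.imwrite(f"pics/{c}0.png",im[:,:,::-1])
    k=get_calibration(c);print(c,k["K"].round(1).tolist(),k["view"].round(4).tolist(),[x for x in k if x not in("K","view")])
    for t in("cooker","lid","lid_pad","cook_lever","teapot","sippy_cup","tray","spoon"):
        print(t,[(np.round(d["rect"]).tolist(),round(d["confidence"],2)) for d in models.spot_in(c,t)[:2]])
print(monitor.observe(),r.grip_depth)
E
```

```text
side [[469.7, 0.0, 322.8], [0.0, 469.7, 239.6], [0.0, 0.0, 1.0]] [[-0.8363, -0.5482, -0.0142, 0.4927], [0.4086, -0.6402, 0.6505, -0.2931], [-0.3656, 0.5382, 0.7594, -0.7686], [0.0, 0.0, 0.0, 1.0]] []
cooker [([389.0, 193.0, 407.0, 208.0], 0.73), ([294.0, 80.0, 405.0, 249.0], 0.65)]
lid [([296.0, 85.0, 348.0, 196.0], 0.72)]
lid_pad [([292.0, 82.0, 344.0, 195.0], 0.72)]
cook_lever [([386.0, 193.0, 405.0, 212.0], 0.54)]
teapot [([331.0, 124.0, 387.0, 150.0], 0.63)]
sippy_cup [([397.0, 118.0, 428.0, 169.0], 0.79)]
tray [([259.0, 253.0, 388.0, 318.0], 0.96), ([293.0, 81.0, 345.0, 199.0], 0.58)]
spoon [([279.0, 270.0, 368.0, 289.0], 0.84)]
top [[441.1, 0.0, 313.6], [0.0, 441.1, 240.7], [0.0, 0.0, 1.0]] [[-0.0262, -0.9995, -0.0195, 0.0639], [0.99, -0.0287, 0.1383, -0.5849], [-0.1388, -0.0157, 0.9902, -1.0146], [0.0, 0.0, 0.0, 1.0]] []
cooker [([348.0, 159.0, 459.0, 271.0], 0.62)]
lid [([344.0, 160.0, 456.0, 212.0], 0.68)]
lid_pad [([348.0, 157.0, 456.0, 209.0], 0.93)]
cook_lever [([408.0, 253.0, 429.0, 271.0], 0.67)]
teapot [([445.0, 150.0, 493.0, 210.0], 0.74), ([277.0, 200.0, 361.0, 309.0
[... 291 characters left out ...]
 3.30228168e-05,  7.75280492e+01]), 'qvel': array([-0.06991233, -0.01520527, -0.08057072, -0.09149003, -0.01606592,
       -0.022901  ]), 'effort': array([-1.13785078e-03, -5.56749701e+01,  5.03773570e+01,  4.89413324e-04,
       -2.73098531e-04, -2.27304110e-05]), 'eef_pos': array([ 0.24346313, -0.54843626,  0.23134639]), 'tcp_rot': array([[ 9.13997556e-01,  4.05719689e-01,  2.76477639e-05],
       [ 4.05719689e-01, -9.13997547e-01, -1.33428232e-04],
       [-2.88644722e-05,  1.33170320e-04, -9.99999991e-01]]), 'wrist_force': array([-0.69294902, -0.28344757, -0.31501584]), 'moment': array([ 0.00243951, -0.01288542,  0.01082965]), 'grasp_force': 0.0, 'grip_width': 0.08516928377099327} 0.0187
```

Run:
```python
import cv2
a=cv2.imread("pics/side0.png")[60:260,250:450];b=cv2.imread("pics/top0.png")[130:300,330:540]
cv2.imwrite("pics/sc.png",cv2.resize(a,None,fx=3,fy=3,interpolation=2));cv2.imwrite("pics/tc.png",cv2.resize(b,None,fx=3.5,fy=3.5,interpolation=2))
```

```text
(no output)
```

View pics/sc.png

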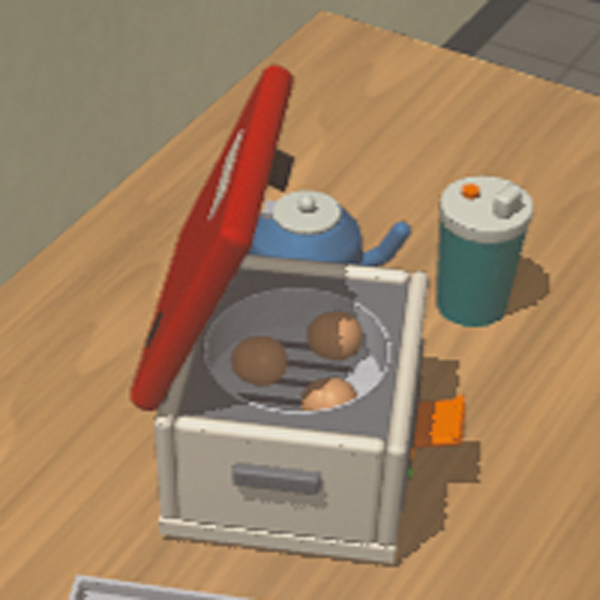

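View pics/tc.png

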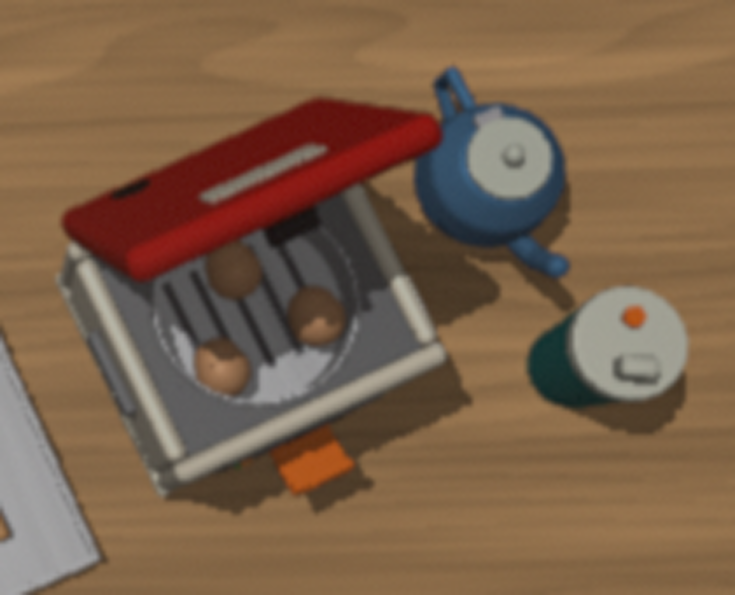

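```bash
cat > fit.py <<'E'
from cell import monitor,get_image,get_calibration,r,models
import numpy as np
from scipy.optimize import least_squares
def proj(c,p):
    k=get_calibration(c);q=k["view"]@np.append(p,1);v=k["K"]@np.array([q[0],-q[1],-q[2]]);return v[:2]/v[2]
def body(s,p):
    c,n=np.cos(s[2]),np.sin(s[2]);return np.array([s[0]+c*p[0]-n*p[1],s[1]+n*p[0]+c*p[1],p[2]])
def lid(s,d,h,y,a=None):  # d from hinge, h off plane
    a=s[3] if a is None else a
    return body(s,[.087-d*np.cos(a)+h*np.sin(a),y,.122+d*np.sin(a)+h*np.cos(a)])
E
cat > f1.py <<'E'
from fit import *
T=lambda u,v:((u+.5)/3.5-.5+330,(v+.5)/3.5-.5+130)
S=lambda u,v:((u+.5)/3-.5+250,(v+.5)/3-.5+60)
B=[("top",T(443,350),(-.08,-.095,.122)),("top",T(172,478),(-.08,.095,.122)),("top",T(290,493),(-.117,.022,.065)),("top",T(354,465),(-.117,-.022,.065)),
("side",S(390,437),(-.08,.095,.122)),("side",S(424,277),(-.08,-.095,.122)),("side",S(397,560),(-.08,.095,0)),("side",S(162,535),(.09,.095,0)),("side",S(465,440),(-.117,.022,.062))]
L=[("top",T(263,173),0),("side",S(226,176),0),("top",T(202,197),.035),("top",T(324,150),-.035),("side",S(241,132),-.035),("side",S(212,218),.035)]
def f(s):return np.concatenate([proj(c,body(s,p))-u for c,u,p in B]+[proj(c,lid(s,.135,.025,y))-u for c,u,y in L])
o=least_squares(f,[.55,-.15,.42,1.1],loss="soft_l1");print(o.x.round(4));print(f(o.x).reshape(-1,2).round(1).tolist())
np.save("s.npy",o.x);s=o.x
for n,p in(("pad",lid(s,.135,.025,0)),("edge",lid(s,.167,.011,0)),("padshut",lid(s,.135,.025,0,0)),("lever",body(s,[-.107,0,.064]))):print(n,p.round(4))
E
python3 f1.py
```

```text
[ 0.6242 -0.1556  0.3945  1.1182]
[[2.7, 1.6], [1.9, 0.4], [0.5, -0.3], [-0.6, -0.1], [2.3, 3.9], [-0.1, -3.6], [-4.7, 2.6], [-3.6, 0.6], [-4.2, 0.5], [0.4, 0.6], [-0.7, -1.4], [1.5, 1.0], [-0.6, -0.1], [-2.4, 2.8], [0.5, -4.5]]
pad [ 0.6707 -0.1362  0.2543]
edge [ 0.6462 -0.1464  0.277 ]
padshut [ 0.5799 -0.174   0.147 ]
lever [ 0.5254 -0.1967  0.064 ]
```

```bash
cat > ov.py <<'E'
from fit import *
import cv2
def ov(s,out,files=("pics/side0.png","pics/top0.png")):
    O=[]
    for c,fn,(x0,y0) in(("side",files[0],(265,65)),("top",files[1],(330,130))):
        k=4;im=cv2.resize(cv2.imread(fn)[y0:y0+150,x0:x0+(160 if c=="side" else 140)],None,fx=2.6,fy=2.6,interpolation=2)
        P=lambda p:tuple(np.int32(((proj(c,p)-[x0,y0])+.5)*2.6-.5))
        def poly(ps,col):cv2.polylines(im,[np.array([P(p) for p in ps])],True,col,1)
        for z in(0,.122):poly([body(s,(x,y,z)) for x,y in((-.08,.095),(-.08,-.095),(.09,-.095),(.09,.095))],(0,255,0))
        for h in(0,.022):poly([lid(s,d,h,y) for d,y in((0,.094),(.167,.094),(.167,-.094),(0,-.094))],(255,255,0))
        poly([lid(s,.135+e,.025,y) for e,y in((-.011,.035),(.011,.035),(.011,-.035),(-.011,-.035))],(255,0,255))
        poly([body(s,(x,y,z)) for x,y,z in((-.08,.022,.058),(-.118,.022,.067),(-.118,-.022,.067),(-.08,-.022,.058))],(255,0,0))
        O.append(im)
    cv2.imwrite(out,np.hstack(O))
if __name__=="__main__":ov(np.load("s.npy"),"pics/ov1.png")
E
python3 ov.py
```

```text
(no output)
```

View pics/ov1.png

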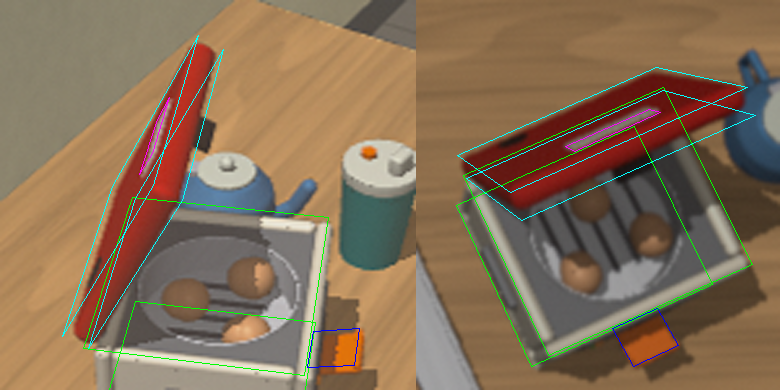

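```bash
sed -i 's/S(390,437)/S(407,447)/; s/("side",S(465,440)/("side",S(163,425),(.09,.095,.122)),&/' f1.py
cat > f2.py <<'E'
exec(open("f1.py").read())
for c0 in("top","side"):
    g=lambda s:np.concatenate([proj(c,body(s,p))-u for c,u,p in B if c==c0]+[proj(c,lid(s,.135,.025,y))-u for c,u,y in L if c==c0])
    q=least_squares(g,s,loss="soft_l1");print(c0,q.x.round(4),g(q.x).reshape(-1,2).round(1).tolist())
print([(c,proj(c,monitor.observe()["eef_pos"]).round()) for c in("side","top")])
E
python3 f2.py
```

```text
[ 0.6211 -0.1561  0.4192  1.1395]
[[3.4, 1.6], [3.5, 2.3], [2.0, 0.7], [0.7, 0.5], [-0.6, 0.4], [0.2, -3.9], [-2.2, 2.5], [-1.5, 1.9], [-4.7, -1.2], [-2.4, -0.0], [-0.4, 0.9], [-0.8, -1.2], [0.9, 1.8], [-1.7, -0.1], [-2.9, 3.0], [0.9, -4.1]]
pad [ 0.6698 -0.1344  0.2551]
edge [ 0.646  -0.145   0.2783]
padshut [ 0.5773 -0.1756  0.147 ]
lever [ 0.5234 -0.1996  0.064 ]
top [ 0.6251 -0.1541  0.3906  1.1169] [[1.9, 1.4], [1.0, -0.1], [-0.4, -0.6], [-1.4, -0.4], [-0.2, 0.1], [0.8, 0.5], [-1.3, -0.5]]
side [ 0.6186 -0.1571  0.4317  1.1455] [[1.4, 0.3], [1.0, -4.0], [-0.3, 2.4], [0.2, 2.5], [-2.9, -0.6], [-1.0, -0.3], [0.2, -0.9], [-2.2, 3.2], [2.1, -3.8]]
[('side', array([605.,  92.])), ('top', array([641., 402.]))]
```

>>> {"api": "carry_out", "payload": {
  "series": [
    [0,0,-0.1,0,0,0,-1],
    [0,-0.1,-0.1,0,0,0,-1],
    [0,-0.1,-0.1,0,0,0,-1],
    [0,-0.1,-0.1,0,0,0,-1],
    [0,-0.1,-0.02,0,0,0,-1],
    [0,-0.1,0,0,0,0,-1],
    [0,-0.1,0,0,0,0,-1],
    [0,-0.1,0,0,0,0,-1],
    [0,-0.1,0,0,0,0,-1],
    [0,0,0,0,0,0,-1]
  ]
}}

```text
clock: 2.15
eef_pos: [0.1621, -0.365, 0.337]
tcp_rot: [[0.914, 0.405, 0.0], [0.405, -0.914, -0.002], [-0.001, 0.002, -1.0]]
wrist_force: [1.2, -0.8, -0.9]
grip_width: -0.0002
grasp_force: 0.0
```

```bash
cat > st.py <<'E'
from fit import *
s=np.array([.621,-.156,.4177]);ex=np.array([np.cos(s[2]),np.sin(s[2])]);ey=np.array([-ex[1],ex[0]])
o=monitor.observe();d=o["eef_pos"][:2]-s[:2]
print("cooker-frame TCP mm",(d@ex*1e3).round(1),(d@ey*1e3).round(1),(o["eef_pos"][2]*1e3).round(1),"z",o["tcp_rot"][:,2].round(3),"x",o["tcp_rot"][:,0].round(3),"F",o["wrist_force"].round(1),o["clock"],o["qpos"].round(1),o["grip_width"].round(3))
E
python3 st.py
```

```text
Traceback (most recent call last):
  File "st.py", line 4, in <module>
    print("cooker-frame TCP mm",(d@ex*1e3).round(1),(d@ey*1e3).round(1),(o["eef_pos"][2]*1e3).round(1),"z",o["tcp_rot"][:,2].round(3),"x",o["tcp_rot"][:,0].round(3),"F",o["wrist_force"].round(1),o["clock"],o["qpos"].round(1),o["grip_width"].round(3))
                                                                                                                                                                                                                                 ^^^^^^^^^^^^^^^^^^^^^
AttributeError: 'float' object has no attribute 'round'
```

>>> {"api": "carry_out", "payload": {
  "series": [
    [0.13,0,0,0,0,0,-1],
    [0.13,0,0,0,0,0,-1],
    [0.13,0,0,0,0,0,-1],
    [0.13,0,0,0,0,0,-1],
    [0.13,0,0,0,0,0,-1],
    [0.13,0,0,0,0,0,-1],
    [0.13,0,0,0,0,0,-1],
    [0.13,0,0,0,0,0,-1],
    [0.13,0,0,0,0,0,-1],
    [0.13,0,0,0,0,0,-1],
    [0.13,0,0,0,0,0,-1],
    [0,0,0,0,0,0,-1]
  ]
}}

```text
clock: 3.65
eef_pos: [0.4908, -0.2198, 0.3353]
tcp_rot: [[0.913, 0.408, -0.001], [0.408, -0.913, 0.001], [-0.0, -0.001, -1.0]]
wrist_force: [0.9, -0.2, -0.7]
grip_width: -0.0002
grasp_force: 0.0
```

>>> {"api": "carry_out", "payload": {
  "series": [
    [0.13,0,0,0,0,0,-1],
    [0.13,0,0,0,0,0,-1],
    [0.13,0,0,0,0,0,-1],
    [0.13,0,0,0,0,0,-1],
    [0.13,0,0,0,0,0,-1],
    [0.13,0,0,0,0,0,-1],
    [0.13,0,0,0,0,0,-1],
    [0,0,0,0,0,0,-1]
  ]
}}

```text
clock: 4.65
eef_pos: [0.6983, -0.1279, 0.3334]
tcp_rot: [[0.914, 0.407, -0.003], [0.407, -0.914, 0.001], [-0.002, -0.002, -1.0]]
wrist_force: [0.6, -0.4, 0.2]
grip_width: 0.0001
grasp_force: 0.0
```

```bash
sed -i 's/o\["grip_width"\].round(3)/""/' st.py; python3 st.py
```

```text
cooker-frame TCP mm 82.0 -5.7 333.4 z [-0.003  0.001 -1.   ] x [ 0.914  0.407 -0.002] F [ 0.6 -0.4  0.2] 4.65 [-20.9  32.8  48.9 106.2  -0.  135.1]
```

>>> {"api": "carry_out", "payload": {
  "series": [
    [0,0,0.1,0,0,0,-1],
    [0,0,0.1,0,0,0,-1],
    [0,0,0.09,0,0,0,-1],
    [0,0,0,0,0,0,-1]
  ]
}}

```text
clock: 5.15
eef_pos: [0.6956, -0.1288, 0.2622]
tcp_rot: [[0.914, 0.405, -0.003], [0.405, -0.914, 0.001], [-0.002, -0.002, -1.0]]
wrist_force: [0.4, -0.6, 1.3]
grip_width: -0.0001
grasp_force: 0.0
```

>>> {"api": "carry_out", "payload": {
  "series": [
    [-0.02,0,0,0,0,0,-1],
    [-0.02,0,0,0,0,0,-1],
    [-0.02,0,0,0,0,0,-1],
    [-0.02,0,0,0,0,0,-1],
    [-0.02,0,0.002,0,0,0,-1],
    [-0.02,0,0.005,0,0,0,-1],
    [-0.02,0,0.005,0,0,0,-1],
    [-0.02,0,0.005,0,0,0,-1]
  ]
}}

```text
clock: 6.15
eef_pos: [0.6602, -0.1445, 0.2594]
tcp_rot: [[0.914, 0.406, 0.0], [0.406, -0.914, 0.0], [0.0, 0.0, -1.0]]
wrist_force: [1.9, 0.3, -0.3]
grip_width: -0.0004
grasp_force: 0.8
```

```bash
python3 st.py
python3 - <<'E'
from cell import get_image
import cv2
a=get_image("side");cv2.imwrite("pics/s2.png",cv2.resize(a[40:260,230:450],None,fx=2.6,fy=2.6)[:,:,::-1])
E
```

```text
cooker-frame TCP mm 40.5 -5.4 259.4 z [ 0.  0. -1.] x [0.914 0.406 0.   ] F [ 1.9  0.3 -0.3] 6.15 [-23.4  20.5  25.1  94.6   0.  132.7]
```

View pics/s2.png

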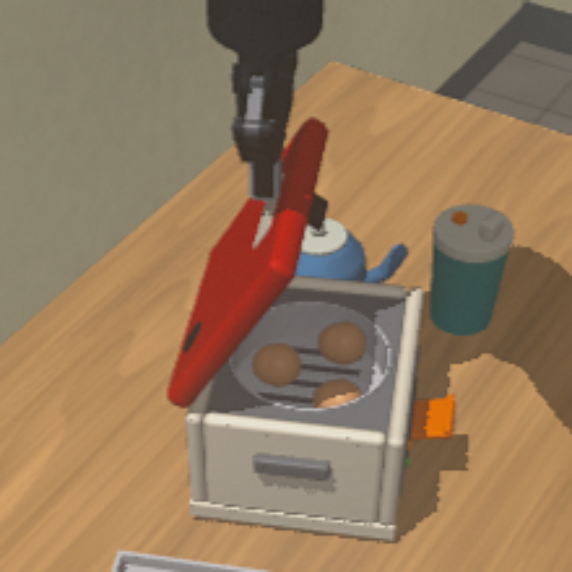

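>>> {"api": "carry_out", "payload": {
  "series": [
    [-0.02,0,0.022,0,0,0,-1],
    [-0.02,0,0.022,0,0,0,-1],
    [-0.024,0,0.015,0,0,0,-1],
    [-0.024,0,0.015,0,0,0,-1],
    [-0.023,0,0.017,0,0,0,-1],
    [-0.023,0,0.017,0,0,0,-1],
    [-0.021,0,0.02,0,0,0,-1],
    [-0.021,0,0.02,0,0,0,-1]
  ]
}}

```text
clock: 7.2
eef_pos: [0.6199, -0.1626, 0.2223]
tcp_rot: [[0.914, 0.406, -0.0], [0.406, -0.914, -0.0], [-0.0, 0.0, -1.0]]
wrist_force: [-0.3, 1.5, 3.4]
grip_width: -0.0003
grasp_force: 1.3
```

>>> {"api": "carry_out", "payload": {
  "series": [
    [-0.019,0,0.021,0,0,0,-1],
    [-0.019,0,0.021,0,0,0,-1],
    [-0.017,0,0.023,0,0,0,-1],
    [-0.017,0,0.023,0,0,0,-1]
  ]
}}

```text
clock: 7.7
eef_pos: [0.6035, -0.1697, 0.2002]
tcp_rot: [[0.914, 0.406, -0.0], [0.406, -0.914, -0.0], [-0.0, 0.0, -1.0]]
wrist_force: [0.9, -0.5, 3.5]
grip_width: 0.0
grasp_force: 1.4
```

```bash
python3 st.py
```

```text
cooker-frame TCP mm -21.6 -5.5 200.2 z [-0. -0. -1.] x [ 0.914  0.406 -0.   ] F [ 0.9 -0.5  3.5] 7.7 [-27.6  10.5   7.2  86.8  -0.  128.4]
```

>>> {"api": "carry_out", "payload": {
  "series": [
    [-0.015,0,0.024,0,0,0,-1],
    [-0.015,0,0.024,0,0,0,-1],
    [-0.014,0,0.026,0,0,0,-1],
    [-0.012,0,0.026,0,0,0,-1],
    [-0.01,0,0.014,0,0,0,-1],
    [-0.005,0,0.008,0,0,0,-1],
    [0,0,0,0,0,0,-1]
  ]
}}

```text
clock: 8.57
eef_pos: [0.5874, -0.177, 0.1699]
tcp_rot: [[0.914, 0.406, -0.0], [0.406, -0.914, -0.0], [-0.0, 0.0, -1.0]]
wrist_force: [0.4, 0.6, 0.7]
grip_width: 0.0002
grasp_force: 0.3
```

```bash
python3 st.py
```

```text
cooker-frame TCP mm -39.2 -5.6 169.9 z [-0. -0. -1.] x [ 0.914  0.406 -0.   ] F [0.4 0.6 0.7] 8.575 [-29.    8.1   1.5  83.4  -0.  127.1]
```

>>> {"api": "carry_out", "payload": {
  "series": [
    [-0.004,0,0.01,0,0,0,-1],
    [-0.004,0,0.01,0,0,0,-1],
    [-0.004,0,0.008,0,0,0,-1],
    [0,0,0,0,0,0,-1]
  ]
}}

```text
clock: 9.07
eef_pos: [0.5846, -0.1782, 0.1628]
tcp_rot: [[0.914, 0.406, -0.0], [0.406, -0.914, -0.0], [-0.0, 0.0, -1.0]]
wrist_force: [0.3, 0.0, 0.4]
grip_width: 0.0003
grasp_force: 0.4
```

>>> {"api": "carry_out", "payload": {
  "series": [
    [0,0,0.004,0,0,0,-1],
    [0,0,0.004,0,0,0,-1],
    [0,0,0,0,0,0,-1]
  ]
}}

```text
clock: 9.45
eef_pos: [0.5846, -0.1782, 0.161]
tcp_rot: [[0.914, 0.406, -0.0], [0.406, -0.914, -0.0], [-0.001, 0.0, -1.0]]
wrist_force: [-1.7, -0.6, 2.3]
grip_width: 0.0005
grasp_force: 1.0
```

>>> {"api": "carry_out", "payload": {
  "series": [
    [0,0,0.004,0,0,0,-1],
    [0,0,0.004,0,0,0,-1],
    [0,0,0,0,0,0,-1]
  ]
}}

```text
clock: 9.82
eef_pos: [0.5848, -0.1781, 0.1589]
tcp_rot: [[0.914, 0.406, 0.0], [0.406, -0.914, -0.0], [-0.0, 0.0, -1.0]]
wrist_force: [-0.6, -1.0, 2.2]
grip_width: -0.0002
grasp_force: 1.1
```

>>> {"api": "carry_out", "payload": {
  "series": [
    [0,0,0.004,0,0,0,-1],
    [0,0,0,0,0,0,-1]
  ]
}}

```text
clock: 10.07
eef_pos: [0.5848, -0.1781, 0.1579]
tcp_rot: [[0.914, 0.406, 0.0], [0.406, -0.914, -0.0], [-0.0, 0.0, -1.0]]
wrist_force: [-2.1, -1.2, 2.6]
grip_width: -0.0001
grasp_force: 1.2
```

>>> {"api": "carry_out", "payload": {
  "series": [
    [0,0,0.004,0,0,0,-1],
    [0,0,0,0,0,0,-1]
  ]
}}

```text
clock: 10.32
eef_pos: [0.5848, -0.1781, 0.157]
tcp_rot: [[0.914, 0.406, 0.0], [0.406, -0.914, -0.0], [0.0, 0.0, -1.0]]
wrist_force: [-1.3, -1.4, 3.5]
grip_width: 0.0001
grasp_force: 1.3
```

>>> {"api": "carry_out", "payload": {
  "series": [
    [0,0,0.004,0,0,0,-1],
    [0,0,0,0,0,0,-1]
  ]
}}

```text
clock: 10.58
eef_pos: [0.5848, -0.1781, 0.1564]
tcp_rot: [[0.914, 0.406, 0.0], [0.406, -0.914, -0.0], [-0.0, 0.0, -1.0]]
wrist_force: [-3.0, 0.1, 6.7]
grip_width: 0.0
grasp_force: 3.0
```

>>> {"api": "carry_out", "payload": {
  "series": [
    [0,0,0.004,0,0,0,-1],
    [0,0,0,0,0,0,-1]
  ]
}}

```text
clock: 10.82
eef_pos: [0.5848, -0.1782, 0.1562]
tcp_rot: [[0.914, 0.406, 0.0], [0.406, -0.914, -0.001], [0.0, 0.001, -1.0]]
wrist_force: [-5.1, -0.1, 10.3]
grip_width: 0.0001
grasp_force: 5.4
```

>>> {"api": "carry_out", "payload": {
  "series": [
    [0,0,0.004,0,0,0,-1],
    [0,0,0,0,0,0,-1]
  ]
}}

```text
clock: 11.08
eef_pos: [0.5848, -0.1782, 0.156]
tcp_rot: [[0.914, 0.406, 0.001], [0.406, -0.914, -0.001], [0.0, 0.001, -1.0]]
wrist_force: [-7.0, 0.4, 16.3]
grip_width: 0.0003
grasp_force: 8.0
```

>>> {"api": "carry_out", "payload": {
  "series": [
    [0,0,0.002,0,0,0,-1],
    [0,0,0,0,0,0,-1]
  ]
}}

```text
clock: 11.32
eef_pos: [0.5848, -0.1783, 0.156]
tcp_rot: [[0.914, 0.406, 0.001], [0.406, -0.914, -0.001], [0.0, 0.002, -1.0]]
wrist_force: [-9.1, 0.9, 19.4]
grip_width: -0.0
grasp_force: 9.3
```

>>> {"api": "carry_out", "payload": {
  "series": [
    [0,0,0.002,0,0,0,-1],
    [0,0,0,0,0,0,-1]
  ]
}}

```text
clock: 11.58
eef_pos: [0.5848, -0.1783, 0.1559]
tcp_rot: [[0.914, 0.406, 0.001], [0.406, -0.914, -0.002], [0.001, 0.002, -1.0]]
wrist_force: [-10.4, 1.7, 21.9]
grip_width: 0.0005
grasp_force: 10.6
```

>>> {"api": "carry_out", "payload": {
  "series": [
    [-0.004,0,0,0,0,0,-1],
    [-0.004,0,0,0,0,0,-1],
    [0,0,0,0,0,0,-1]
  ]
}}

```text
clock: 11.95
eef_pos: [0.5846, -0.1784, 0.156]
tcp_rot: [[0.914, 0.407, 0.005], [0.407, -0.914, -0.0], [0.004, 0.002, -1.0]]
wrist_force: [-0.8, 4.4, 18.7]
grip_width: -0.0001
grasp_force: 9.2
```

```bash
python3 st.py
```

```text
cooker-frame TCP mm -42.3 -5.7 156.0 z [ 0.005 -0.    -1.   ] x [0.914 0.407 0.004] F [-0.8  4.4 18.7] 11.95 [-2.930e+01  7.500e+00 -6.000e-01  8.160e+01  1.000e-01  1.267e+02]
```

>>> {"api": "carry_out", "payload": {
  "series": [
    [0,0,0.002,0,0,0,-1],
    [0,0,0,0,0,0,-1]
  ]
}}

```text
clock: 12.2
eef_pos: [0.5847, -0.1784, 0.1559]
tcp_rot: [[0.914, 0.407, 0.005], [0.407, -0.914, -0.0], [0.005, 0.002, -1.0]]
wrist_force: [-1.6, 6.4, 21.1]
grip_width: 0.0003
grasp_force: 10.6
```

>>> {"api": "carry_out", "payload": {
  "series": [
    [-0.003,0,0.002,0,0,0,-1],
    [0,0,0,0,0,0,-1]
  ]
}}

```text
clock: 12.45
eef_pos: [0.5839, -0.1787, 0.1536]
tcp_rot: [[0.914, 0.407, 0.004], [0.407, -0.914, 0.0], [0.004, 0.002, -1.0]]
wrist_force: [3.3, 2.7, 5.0]
grip_width: -0.0001
grasp_force: 2.8
```

>>> {"api": "carry_out", "payload": {
  "series": [
    [0,0,0.004,0,0,0,-1],
    [0,0,0,0,0,0,-1]
  ]
}}

```text
clock: 12.7
eef_pos: [0.5829, -0.179, 0.1513]
tcp_rot: [[0.914, 0.406, 0.001], [0.406, -0.914, 0.0], [0.001, 0.0, -1.0]]
wrist_force: [2.7, -0.5, 3.0]
grip_width: 0.0003
grasp_force: 1.3
```

>>> {"api": "carry_out", "payload": {
  "series": [
    [0,0,0.004,0,0,0,-1],
    [0,0,0,0,0,0,-1]
  ]
}}

```text
clock: 12.95
eef_pos: [0.5819, -0.1791, 0.1494]
tcp_rot: [[0.914, 0.406, -0.001], [0.406, -0.914, 0.0], [-0.001, -0.001, -1.0]]
wrist_force: [0.7, -0.6, 0.5]
grip_width: -0.0004
grasp_force: 0.2
```

>>> {"api": "carry_out", "payload": {
  "series": [
    [0,0,0.004,0,0,0,-1],
    [0,0,0,0,0,0,-1]
  ]
}}

```text
clock: 13.2
eef_pos: [0.5819, -0.1791, 0.1485]
tcp_rot: [[0.914, 0.406, -0.001], [0.406, -0.914, 0.0], [-0.001, -0.001, -1.0]]
wrist_force: [-0.1, -0.2, 0.8]
grip_width: -0.0004
grasp_force: 0.0
```

>>> {"api": "carry_out", "payload": {
  "series": [
    [0,0,0.004,0,0,0,-1],
    [0,0,0.004,0,0,0,-1],
    [0,0,0,0,0,0,-1]
  ]
}}

```text
clock: 13.58
eef_pos: [0.5822, -0.1792, 0.1469]
tcp_rot: [[0.914, 0.406, -0.0], [0.406, -0.914, 0.0], [-0.0, -0.0, -1.0]]
wrist_force: [0.1, -0.6, -0.2]
grip_width: -0.0004
grasp_force: 0.0
```

>>> {"api": "carry_out", "payload": {
  "series": [
    [0,0,0.002,0,0,0,-1],
    [0,0,0,0,0,0,-1]
  ]
}}

```text
clock: 13.82
eef_pos: [0.5823, -0.1792, 0.1465]
tcp_rot: [[0.914, 0.406, 0.0], [0.406, -0.914, -0.0], [-0.0, 0.0, -1.0]]
wrist_force: [-0.1, 0.1, -0.3]
grip_width: 0.0
grasp_force: 0.0
```

>>> {"api": "carry_out", "payload": {
  "series": [
    [0,0,-0.02,0,0,0,-1],
    [0,0,-0.06,0,0,0,-1],
    [0,0,-0.08,0,0,0,-1],
    [0,0,-0.08,0,0,0,-1],
    [0,0,0,0,0,0,-1],
    [-0.08,-0.02,0,0,0,0,-1],
    [-0.08,0,0,0,0,0,-1],
    [-0.07,0,0,0,0,0,-1],
    [0,0,0,0,0.046,0,-1],
    [0,0,0,0,0.046,0,-1],
    [0,0,0,0,0.046,0,-1],
    [0,0,0,0,0,0,-1]
  ]
}}

```text
clock: 15.32
eef_pos: [0.5261, -0.1983, 0.205]
tcp_rot: [[0.831, 0.403, 0.383], [0.365, -0.915, 0.17], [0.419, -0.002, -0.908]]
wrist_force: [-0.2, -0.6, -0.1]
grip_width: 0.0003
grasp_force: 0.0
```

```bash
python3 st.py
python3 - <<'E'
from cell import get_image
import cv2,numpy as np
a=get_image("side")[60:260,250:450];b=get_image("top")[130:330,330:530]
cv2.imwrite("pics/c3.png",np.hstack([cv2.resize(i,None,fx=2,fy=2) for i in(a,b)])[:,:,::-1])
E
```

```text
cooker-frame TCP mm -103.9 -0.2 205.0 z [ 0.383  0.17  -0.908] x [0.831 0.365 0.419] F [-0.2 -0.6 -0.1] 15.325 [-47.  -19.2 -23.6  77.   23.4 111. ]
```

View pics/c3.png

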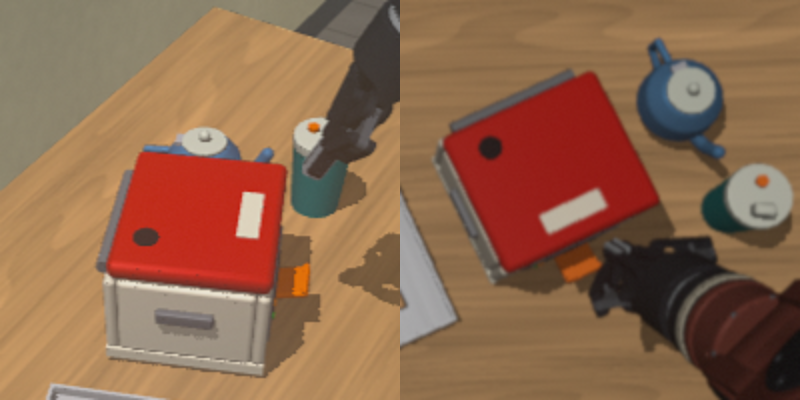

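```bash
cat >> st.py <<'E'
s=np.append(s,0)
for c in("side","top"):print(c,"pad",proj(c,lid(s,.135,.025,0)).round(1),"lid corners",[proj(c,lid(s,.167,.022,y)).round(1).tolist() for y in(.094,-.094)],"lever tip corners",[proj(c,body(s,[-.117,y,.067])).round(1).tolist() for y in(.022,-.022)])
E
python3 st.py
```

```text
cooker-frame TCP mm -102.6 -0.7 206.6 z [ 0.382  0.169 -0.908] x [0.831 0.368 0.418] F [1.3 0.5 0.6] 15.425 [-46.9 -19.  -23.3  77.1  23.2 111. ] 
side pad [373.7 166.1] lid corners [[385.7, 200.8], [392.3, 140.4]] lever tip corners [[402.5, 204.8], [403.6, 190.6]]
top pad [416.7 235.2] lid corners [[383.9, 267.6], [462.3, 230.0]] lever tip corners [[414.6, 271.2], [431.6, 263.0]]
```

>>> {"api": "carry_out", "payload": {
  "series": [
    [-0.034,-0.012,0.073,0,0,0,-1],
    [-0.034,0,0.073,0,0,0,-1],
    [-0.034,0,0.073,0,0,0,-1],
    [-0.034,0,0.073,0,0,0,-1],
    [-0.034,0,0.073,0,0,0,-1],
    [-0.034,0,0.073,0,0,0,-1],
    [0,0,0,0,0,0,-1],
    [0,0,0,0,0,0,-1]
  ]
}}

```text
clock: 16.42
eef_pos: [0.5266, -0.1953, 0.0863]
tcp_rot: [[0.829, 0.406, 0.384], [0.369, -0.914, 0.17], [0.42, 0.0, -0.908]]
wrist_force: [0.3, -1.2, 0.0]
grip_width: -0.0001
grasp_force: 0.0
```

```bash
python3 st.py|head -1
python3 - <<'E'
from cell import get_image
import cv2,numpy as np
a=get_image("side")[130:260,340:470];b=get_image("top")[200:330,370:500]
cv2.imwrite("pics/c4.png",np.hstack([cv2.resize(i,None,fx=3,fy=3) for i in(a,b)])[:,:,::-1])
E
```

```text
cooker-frame TCP mm -102.2 2.3 86.3 z [ 0.384  0.17  -0.908] x [0.829 0.369 0.42 ] F [ 0.3 -1.2  0. ] 16.425 [-46.8 -17.1 -34.4  64.   23.3 111.1]
```

View pics/c4.png

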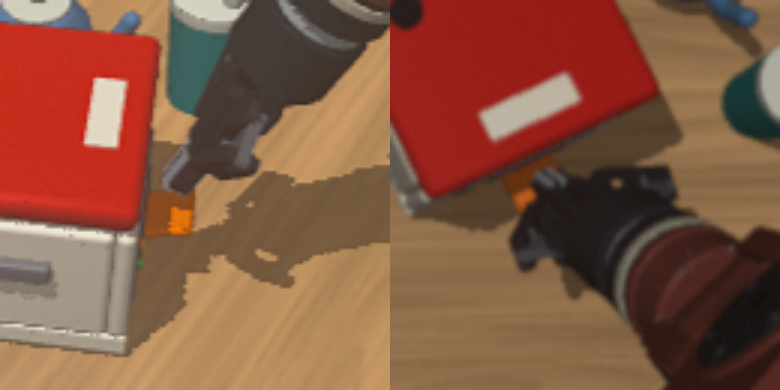

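>>> {"api": "carry_out", "payload": {
  "series": [
    [-0.007,-0.016,0.0145,0,0,0,-1],
    [-0.007,0,0.0145,0,0,0,-1],
    [-0.0034,0,0.0073,0,0,0,-1],
    [0,0,0,0,0,0,-1]
  ]
}}

```text
clock: 17.02
eef_pos: [0.5244, -0.1917, 0.0755]
tcp_rot: [[0.83, 0.406, 0.384], [0.368, -0.914, 0.171], [0.42, -0.0, -0.908]]
wrist_force: [-0.8, 0.3, -0.2]
grip_width: 0.0003
grasp_force: 0.0
```

>>> {"api": "carry_out", "payload": {
  "series": [
    [-0.0034,0,0.0073,0,0,0,-1],
    [-0.0017,0,0.0036,0,0,0,-1],
    [0,0,0,0,0,0,-1]
  ]
}}

```text
clock: 17.4
eef_pos: [0.5244, -0.1917, 0.0726]
tcp_rot: [[0.83, 0.406, 0.384], [0.368, -0.914, 0.17], [0.42, -0.0, -0.908]]
wrist_force: [-0.3, -0.4, 0.4]
grip_width: 0.0004
grasp_force: 0.0
```

>>> {"api": "carry_out", "payload": {
  "series": [
    [-0.0034,0,0.0073,0,0,0,-1],
    [0,0,0,0,0,0,-1]
  ]
}}

```text
clock: 17.65
eef_pos: [0.5244, -0.1916, 0.0704]
tcp_rot: [[0.83, 0.406, 0.384], [0.368, -0.914, 0.171], [0.42, -0.0, -0.908]]
wrist_force: [-0.6, 0.1, -0.0]
grip_width: 0.0002
grasp_force: 0.0
```

>>> {"api": "carry_out", "payload": {
  "series": [
    [-0.0034,0,0.0073,0,0,0,-1],
    [0,0,0,0,0,0,-1]
  ]
}}

```text
clock: 17.9
eef_pos: [0.5244, -0.1917, 0.0685]
tcp_rot: [[0.83, 0.406, 0.384], [0.368, -0.914, 0.17], [0.42, -0.0, -0.908]]
wrist_force: [0.3, 1.1, 0.4]
grip_width: 0.0002
grasp_force: 0.0
```

>>> {"api": "carry_out", "payload": {
  "series": [
    [-0.0034,0,0.0073,0,0,0,-1],
    [0,0,0,0,0,0,-1]
  ]
}}

```text
clock: 18.15
eef_pos: [0.5245, -0.1919, 0.0668]
tcp_rot: [[0.829, 0.406, 0.384], [0.368, -0.914, 0.17], [0.42, 0.0, -0.907]]
wrist_force: [-1.2, -0.3, 1.3]
grip_width: 0.0001
grasp_force: 0.9
```

>>> {"api": "carry_out", "payload": {
  "series": [
    [-0.0025,0,0.0055,0,0,0,-1],
    [0,0,0,0,0,0,-1]
  ]
}}

```text
clock: 18.4
eef_pos: [0.5246, -0.192, 0.0654]
tcp_rot: [[0.829, 0.406, 0.384], [0.368, -0.914, 0.17], [0.42, 0.001, -0.907]]
wrist_force: [-2.2, -0.7, 3.4]
grip_width: -0.0
grasp_force: 1.6
```

>>> {"api": "carry_out", "payload": {
  "series": [
    [-0.0025,0,0.0055,0,0,0,-1],
    [0,0,0,0,0,0,-1]
  ]
}}

```text
clock: 18.65
eef_pos: [0.5249, -0.1921, 0.0648]
tcp_rot: [[0.829, 0.406, 0.385], [0.368, -0.914, 0.17], [0.421, 0.001, -0.907]]
wrist_force: [-5.9, 0.6, 10.4]
grip_width: -0.0
grasp_force: 5.0
```

>>> {"api": "carry_out", "payload": {
  "series": [
    [-0.004,0,0.003,0,0,0,-1],
    [0,0,0,0,0,0,-1]
  ]
}}

```text
clock: 18.9
eef_pos: [0.5249, -0.1922, 0.0644]
tcp_rot: [[0.828, 0.406, 0.386], [0.369, -0.914, 0.17], [0.422, 0.001, -0.907]]
wrist_force: [-6.0, 3.2, 15.0]
grip_width: -0.0003
grasp_force: 7.4
```

>>> {"api": "carry_out", "payload": {
  "series": [
    [-0.003,0,0.003,0,0,0,-1],
    [0,0,0,0,0,0,-1]
  ]
}}

```text
clock: 19.15
eef_pos: [0.5249, -0.1924, 0.0641]
tcp_rot: [[0.828, 0.406, 0.387], [0.369, -0.914, 0.17], [0.423, 0.002, -0.906]]
wrist_force: [-8.3, 4.6, 19.9]
grip_width: -0.0
grasp_force: 9.8
```

>>> {"api": "carry_out", "payload": {
  "series": [
    [-0.003,0,0.003,0,0,0,-1],
    [0,0,0,0,0,0,-1]
  ]
}}

```text
clock: 19.4
eef_pos: [0.5243, -0.1925, 0.0619]
tcp_rot: [[0.828, 0.406, 0.386], [0.369, -0.914, 0.17], [0.422, 0.002, -0.907]]
wrist_force: [0.6, 0.7, 6.9]
grip_width: 0.0001
grasp_force: 3.7
```

>>> {"api": "carry_out", "payload": {
  "series": [
    [-0.003,0,0.004,0,0,0,-1],
    [0,0,0,0,0,0,-1]
  ]
}}

```text
clock: 19.65
eef_pos: [0.524, -0.1926, 0.0603]
tcp_rot: [[0.828, 0.406, 0.386], [0.369, -0.914, 0.17], [0.422, 0.002, -0.907]]
wrist_force: [1.9, 0.1, 5.7]
grip_width: -0.0001
grasp_force: 2.5
```

>>> {"api": "carry_out", "payload": {
  "series": [
    [-0.003,0,0.005,0,0,0,-1],
    [0,0,0,0,0,0,-1]
  ]
}}

```text
clock: 19.9
eef_pos: [0.5233, -0.1926, 0.0581]
tcp_rot: [[0.829, 0.406, 0.385], [0.369, -0.914, 0.17], [0.421, 0.001, -0.907]]
wrist_force: [1.9, 0.2, 2.8]
grip_width: 0.0004
grasp_force: 1.4
```

>>> {"api": "carry_out", "payload": {
  "series": [
    [-0.003,0,0.005,0,0,0,-1],
    [0,0,0,0,0,0,-1]
  ]
}}

```text
clock: 20.15
eef_pos: [0.5221, -0.1921, 0.0556]
tcp_rot: [[0.83, 0.406, 0.383], [0.368, -0.914, 0.171], [0.419, -0.001, -0.908]]
wrist_force: [0.6, 0.4, -0.4]
grip_width: -0.0002
grasp_force: 0.0
```

>>> {"api": "carry_out", "payload": {
  "series": [
    [-0.0017,0,0.0036,0,0,0,-1],
    [0,0,0,0,0,0,-1]
  ]
}}

```text
clock: 20.4
eef_pos: [0.5224, -0.1923, 0.0549]
tcp_rot: [[0.83, 0.406, 0.383], [0.368, -0.914, 0.171], [0.42, -0.001, -0.908]]
wrist_force: [0.8, 0.5, 0.5]
grip_width: 0.0001
grasp_force: 0.0
```

>>> {"api": "carry_out", "payload": {
  "series": [
    [-0.0017,0,0.0036,0,0,0,-1],
    [0,0,0,0,0,0,-1]
  ]
}}

```text
clock: 20.65
eef_pos: [0.5226, -0.1924, 0.0543]
tcp_rot: [[0.83, 0.406, 0.384], [0.368, -0.914, 0.171], [0.42, -0.0, -0.908]]
wrist_force: [0.4, 1.0, 0.2]
grip_width: -0.0001
grasp_force: 0.0
```

>>> {"api": "carry_out", "payload": {
  "series": [
    [-0.0017,0,0.0036,0,0,0,-1],
    [0,0,0,0,0,0,-1]
  ]
}}

```text
clock: 20.9
eef_pos: [0.5227, -0.1925, 0.0533]
tcp_rot: [[0.829, 0.406, 0.384], [0.368, -0.914, 0.17], [0.42, -0.0, -0.908]]
wrist_force: [0.1, -0.2, 0.4]
grip_width: -0.0
grasp_force: 0.0
```

>>> {"api": "carry_out", "payload": {
  "series": [
    [0,0,-0.03,0,0,0,-1],
    [0,0,-0.08,0,0,0,-1],
    [0,0,-0.12,0,0,0,-1],
    [0,0,-0.12,0,0,0,-1],
    [0,0,-0.12,0,0,0,-1],
    [0,0,-0.12,0,0,0,-1],
    [0,0,0,0,0,0,-1],
    [0,0,0,0,0,0,-1]
  ]
}}

```text
clock: 21.9
eef_pos: [0.466, -0.2176, 0.1869]
tcp_rot: [[0.83, 0.406, 0.384], [0.368, -0.914, 0.17], [0.42, -0.0, -0.908]]
wrist_force: [-0.3, 0.5, 0.5]
grip_width: 0.0002
grasp_force: 0.0
```

```bash
python3 st.py|head -1
python3 - <<'E'
from cell import get_image
import cv2,numpy as np
a=get_image("side")[110:260,270:440];b=get_image("top")[130:280,350:520]
cv2.imwrite("pics/c5.png",np.hstack([cv2.resize(i,None,fx=2.3,fy=2.3) for i in(a,b)])[:,:,::-1])
E
```

```text
cooker-frame TCP mm -166.6 6.6 186.9 z [ 0.384  0.17  -0.908] x [0.83  0.368 0.42 ] F [-0.3  0.5  0.5] 21.9 [-54.7 -25.1 -30.   79.9  24.3 102.5]
```

View pics/c5.png

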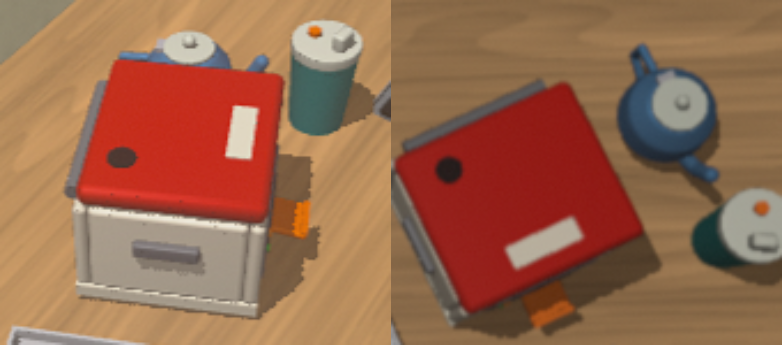

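Run:
```python
from fit import *
import cv2
def cen(im):
    h=cv2.cvtColor(im,cv2.COLOR_RGB2HSV)[180:230,385:415];m=(h[:,:,0]>7)&(h[:,:,0]<16)&(h[:,:,1]>215);y,x=np.nonzero(m);return len(y),x.mean()+385,y.mean()+180,y.min()+180,y.max()+180
print(cen(cv2.imread("pics/side0.png")[:,:,::-1].copy()),cen(get_image("side")))
s=np.array([.621,-.156,.4177])
for a in(0,.2,.36,.42):
    t=np.arctan2(12,34)-a;print(a,proj("side",body(s,[-.073-.046*np.cos(t),.022,.052+.046*np.sin(t)])).round(1))
```

```text
(135, np.float64(398.7185185185185), np.float64(199.9925925925926), np.int64(192), np.int64(207)) (89, np.float64(400.55056179775283), np.float64(205.07865168539325), np.int64(197), np.int64(213))
0 [402.2 204.6]
0.2 [402.8 207.7]
0.36 [402.6 210.1]
0.42 [402.4 211. ]
```

```bash
python3 -c "
from cell import r
print(r.close_job())"
```

```text
the job is handed in; nothing more can be done
None
```

I shut and latched the lid, pressed the cook lever down until its detent held it, and handed the job in; the last pictures show the lid closed, the lever down and the teapot and cup in place, with no bump felt on the way (peak push about 24 N).

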